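# Hang up the keeper clip and open the absorber canister of unknown thread

### The job

Take the steel U-shaped keeper clip off the capped canister that stands on the yellow base and hang it astride the rail, letting go of it there. Then unscrew that canister's orange cap; nobody knows whether its thread is right- or left-handed, so try both ways, and finish while still holding the cap in the gripper, lifted about 6 cm up, clear above its canister. Leave the other canister's cap and the things lying about where they are.

Things in the scene. Friction and masses are not known exactly. Their poses are not given: they have to be found in the camera images.
- yellow_base: fixed yellow disc, 120 mm across, 6 mm thick; origin at the centre of its underside on the bench. The canister on it is the one to open, the clip sits on that canister's cap
- canister1: fixed grey canister, 68 mm across; origin at its underside's centre, z up. The cap's underside rests 58 mm above it on a 52 mm collar. One canister opens anticlockwise (seen from above), the other clockwise; they look alike and either may stand on the yellow base
- canister2: fixed grey canister, 68 mm across; origin at its underside's centre, z up. The cap's underside rests 58 mm above it on a 52 mm collar. One canister opens anticlockwise (seen from above), the other clockwise; they look alike and either may stand on the yellow base
- cap1_center (a point): loose orange cap of canister1, 16-sided, 56 mm across, 30 mm tall, 60 g; point on its axis half-way up (closed: 73 mm above the canister's origin), z up, x along the white mark. Wrong way: stopped dead within 15 degrees. Right way: runs easily; lifts straight off once turned 65 to 130 degrees from its start; before that only 3 mm of play upwards
- cap2_center (a point): loose orange cap of canister2, 16-sided, 56 mm across, 30 mm tall, 60 g; point on its axis half-way up (closed: 73 mm above the canister's origin), z up, x along the white mark. Wrong way: stopped dead within 15 degrees. Right way: runs easily; lifts straight off once turned 65 to 130 degrees from its start; before that only 3 mm of play upwards
- clip_grip (a point): grasp point, middle of the red grip block (16 mm in x, 40 mm in y, 36 mm tall) that stands on the strap of the steel keeper clip, a rigid upside-down U of 120 g; z up. This point is 26 mm above the strap's underside. The clip starts lying on the cap; lift it straight up
- clip_strap (a point): middle of the underside of the clip's strap, same axes as clip_grip; this rests on the rail when hung. Strap 24 mm (x) by 82 mm (y), 6 mm thick; a leg at each y end, 72 mm apart inside, reaches 40 mm below this point
- rail_top (a point): middle of the flat top of the fixed steel rail, 130 mm above the bench; z up. Bar 18 mm wide (x), 170 mm long (y), 8 mm thick, posts at its ends (140 mm free between). Hung, the strap lies flat across the bar, a leg on either side: clip's x along the rail's y, either way round
- archive_box: bystander: lidded cardboard box 104 x 84 x 68 mm, loose; origin under its centre
- hygrometer: bystander: black round dial, 60 mm across, 20 mm tall, loose; origin under its centre
- tape_roll: bystander: clear roll of tape, 64 mm across, 24 mm tall, loose; origin under its centre
Not all that is in view belongs to the job. What is shaped like the part that bears clip_grip but blue is not meant. What is shaped like the part that bears cap1_center but turquoise is not meant.

How it is judged:
By the outcome, as a careful person would: the job done as asked, in the order asked, and still so for the second after the job is handed in, while the arm keeps its last pose, push and grip.
It also fails if it takes over 54 s, if anything falls off the work surface, if the arm or the gripper's body presses on something with over 40 N, if the wrist force passes 120 N, or if a joint passes its speed limit or range.

### The arm

A 7-joint arm with a two-finger parallel gripper is mounted at the origin on the work surface. World frame = base frame: x ahead of the robot, y to its left, z up, the work surface at z = 0. Lengths are in m, angles in rad, forces in N, time in s.
With the tool pointing down it reaches from about 0.4 to 0.85 m from the base axis. Payload 10.4 kg.
Tool frame: the origin (TCP) lies between the finger pads; the fingertips stand 11 mm ahead of it and the grasp point (between the pads) lies 8 mm behind it; z points along the fingers, y is the direction in which the jaws open and shut (so a half turn about z gives the same grasp; the last joint's range is limited). The gripper opens to 87 mm and grips with 3 to 60 N. Pads are 19 mm wide; open, the fingers measure 117 mm over their backs; the gripper's body (75 mm by 190 mm) begins 51 mm behind the grasp point.
Start: joints at [1.278, 0.332, -0.065, 1.46, 0.022, 1.35, -0.088], TCP at [0.167, -0.602, 0.234] pointing down, gripper open.
Joint ranges: [-2.6, 2.6], [-0.5, 2.12], [-1.47, 1.34], [0.16, 2.42], [-1.27, 4.41], [0.06, 2.06], [-2.6, 2.6]. Speed limits (rad/s): [2.22, 2.22, 2.79, 2.79, 3.14, 3.14, 3.14].

### API

Orientations are given as a unit quaternion [x, y, z, w].
In Python, from bench import r, eyes gives the robot as it stands.
- The arm moves only by the shell command python3 -m inch 'ROWS' [FORCE]. ROWS is a JSON object of lists of equal length, an entry for each row: "translation": the shift along the world's x, y, z scaled (see below), a list of three; "rot": the turn, a rotation vector about the world's x, y, z scaled (see below), a list of three; "jaw": the finger opening in mm, from 0 to 87. In form: {"translation": [[tx, ty, tz], ...], "rot": [[ax, ay, az], ...], "jaw": [jaw, ...]}. A call has 1 to 20 rows; each row is the pose to reach, as a shift and turn from the pose measured when the call began; what a row does not reach only later rows make up. The controller multiplies each number of a shift by 100 mm and each number of a turn by 60 degrees. A row lasts 1/10 s, in which the tool goes at most 50 mm and 8.59 degrees, less where a joint would pass 70% of its speed; a pose out of reach is approached as far as the arm can. A call with a number of a shift or a turn outside -1 to 1 is refused whole. A call with a gripper value outside its range is refused whole. The fingers move at their own pace and stop on an object; FORCE is the grip in N (left out, the last holds). Time passes only in rows, so rows that repeat a pose let the fingers close. It gives the time, the measured TCP pose, the force and the opening at its end, in the units of the state.
- r.read_state(): the state, without advancing time (a new reading comes with each control period).
- eyes.camera(name): name is "side" or "top" or "wrist"; returns the picture (420x560x3 uint8, blue, green, red); there is no depth.
- eyes.calibration(name): a dict with "fx", "fy", "cx", "cy" (pixels), "R" (3x3) and "t" (3): a world point X has camera coordinates R X + t; the wrist camera has in their place "hand_eye" (4x4, takes a point from camera to tool coordinates, whose origin is the TCP and whose axes are the flange's). Camera axes: x right, y down, z forward; pixel columns grow to the right and rows downward; lengths in m; the calibration is good to about 2 mm. The wrist camera is an equidistant fisheye: a pixel r from the principal point sees the ray r / f radians off the axis. A picture is of the moment at which its call begins: read the wrist's pose just before it. calibration takes no time and is no camera call.
- r.close_job(): hands the job in, once; it reports no verdict.
The state is a dict: "time": time; "joint_positions": joint angles; "joint_vel": joint speeds; "joint_torque": joint torques, N m; "ee_pos": TCP position; "eef_rot": TCP orientation; "ft_force": force on the tool from outside, world axes, zero at the start; "torque": the same for the moment, N m; "width": finger opening in m.
Only numpy, scipy, OpenCV 4.12 (cv2) and the standard library are available. Lean on these libraries where they do the work, as an engineer would, in place of code of your own. Each camera call takes 0.05 s, during which the arm holds its last target. There are 200 camera calls.

## Working session

There is one attempt and no reset: what is moved stays moved. The work goes in short steps, Python scripts to look and compute and a shell command to move; the robot and the scene stay as the last step left them, time stands still between calls to the robot, and variables do not carry over. Pictures are saved under pics/ and viewed, about 8 in all and at most 12, crops included, and the job is handed in when it is done.

```bash
mkdir -p pics; ls
python3 - <<'E'
from bench import r, eyes
import cv2, numpy as np
s=r.read_state(); print({k:np.round(v,3).tolist() for k,v in s.items()})
for n in ["side","top"]:
    cv2.imwrite(f"pics/{n}0.png",eyes.camera(n))
    print(n,{k:np.round(v,4).tolist() for k,v in eyes.calibration(n).items()})
print(eyes.calibration("wrist"))
E
```

```text
pics
{'time': 0.0, 'joint_positions': [1.278, 0.333, -0.065, 1.461, 0.022, 1.35, -0.088], 'joint_vel': [-0.0, -0.001, -0.001, -0.002, -0.0, 0.001, 0.0], 'joint_torque': [-0.001, -62.327, 0.024, -38.99, -0.061, 0.04, 0.0], 'ee_pos': [0.166, -0.602, 0.233], 'eef_rot': [0.991, 0.135, -0.0, -0.001], 'ft_force': [0.528, -0.482, 0.461], 'torque': [0.012, -0.006, 0.012], 'width': 0.087}
side {'fx': 511.3651, 'fy': 511.3651, 'cx': 270.5625, 'cy': 216.5169, 'R': [[-0.7444, -0.6677, -0.0076], [-0.3825, 0.4357, -0.8148], [0.5473, -0.6036, -0.5797]], 't': [0.3806, 0.3023, 0.6485]}
top {'fx': 409.5964, 'fy': 409.5964, 'cx': 274.3327, 'cy': 209.4714, 'R': [[0.0063, -1.0, -0.0059], [-0.9995, -0.0061, -0.0298], [0.0297, 0.0061, -0.9995]], 't': [-0.053, 0.5505, 0.9982]}
{'fx': 325.19226210127806, 'fy': 325.19226210127806, 'cx': 282.53932132179256, 'cy': 209.61622555521245, 'hand_eye': array([[-4.28503624e-04, -9.55505934e-01, -2.94971569e-01,
         8.13853892e-02],
       [ 9.99999792e-01, -2.67371708e-04, -5.86593080e-04,
        -7.96138224e-04],
       [ 4.81626117e-04, -2.94971759e-01,  9.55505850e-01,
        -1.50386587e-01],
       [ 0.00000000e+00,  0.00000000e+00,  0.00000000e+00,
         1.00000000e+00]])}
```

View pics/side0.png

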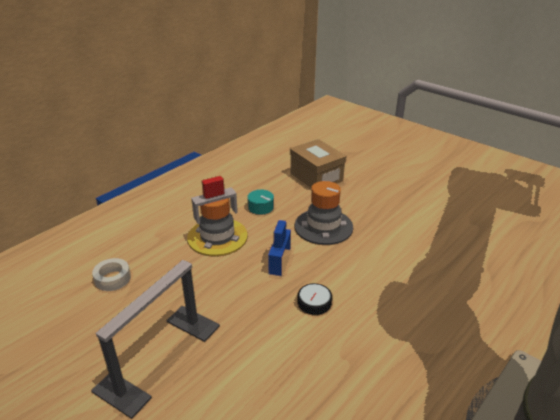

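View pics/top0.png

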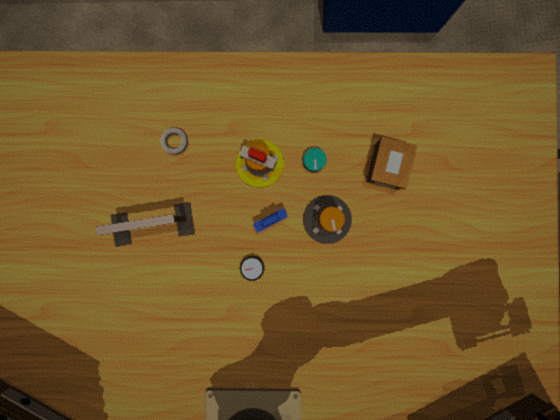

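Red grip block on the clip at top (258,156) / side (213,187), on the yellow base. Lookalikes: the blue block at top (270,220) and the turquoise cap at (315,159), neither wanted. The orange cap at (332,220), on a dark base, belongs to the other canister. The rail is at top (150,225). I'll check the choice in one close crop.

Run:
```python
import cv2, numpy as np
t=cv2.imread("pics/top0.png"); s=cv2.imread("pics/side0.png")
a=cv2.resize(t[120:250,90:290],None,fx=4,fy=4,interpolation=cv2.INTER_CUBIC)[:, :800]
cv2.imwrite("pics/c1.png",a)
def blob(im,m):
    n,l,st,c=cv2.connectedComponentsWithStats(m.astype(np.uint8)); i=1+np.argmax(st[1:,4]); 
    return c[i],st[i],cv2.minAreaRect(np.argwhere(l==i)[:,::-1].astype(np.float32))
for n,im in(("top",t),("side",s)):
    h=cv2.cvtColor(im,cv2.COLOR_BGR2HSV); H,S,V=cv2.split(h)
    print(n,"red",blob(im,((H<4)|(H>175))&(S>180)&(V>90)))
    print(n,"yel",blob(im,(H>24)&(H<34)&(S>190)&(V>90)))
```

```text
top red (array([256.93548387, 154.35483871]), array([248, 149,  18,  12,  62], dtype=int32), ((256.6056823730469, 154.4252471923828), (17.08740234375, 6.102644443511963), 21.037511825561523))
top yel (array([262.1416309 , 168.10872675]), array([236, 139,  48,  48, 699], dtype=int32), ((259.9529724121094, 164.05087280273438), (44.818443298339844, 47.88520050048828), 61.189208984375))
side red (array([213.08176101, 186.32389937]), array([203, 177,  20,  21, 318], dtype=int32), ((213.61766052246094, 186.47059631347656), (17.220027923583984, 19.887920379638672), 75.96376037597656))Traceback (most recent call last):
  File "<stdin>", line 11, in <module>
  File "<stdin>", line 6, in blob
    return _wrapfunc(a, 'argmax', axis=axis, out=out, **kwds)
    return bound(*args, **kwds)
ValueError: attempt to get argmax of an empty sequence
```

View pics/c1.png

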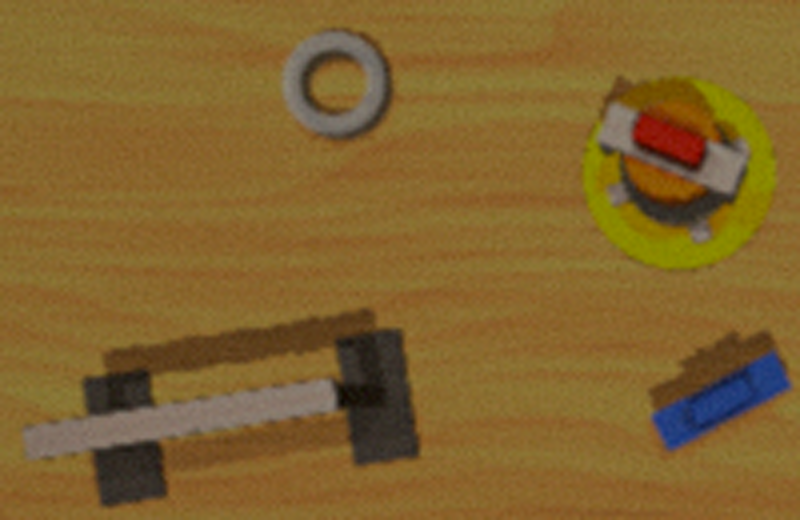

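The crop confirms the choice: red block on the U strap, straddling the orange cap on the yellow base (crop ≈(668,138)). The blue copy at (722,400) is not meant. Rail bar runs from (26,442) to (335,395).

```bash
cat > h.py <<'E'
import numpy as np
from bench import r, eyes
from scipy.spatial.transform import Rotation as Ro
def ray(n,u,v,st=None):
    c=eyes.calibration(n)
    if n=="wrist":
        d=np.array([u-c["cx"],v-c["cy"]])/c["fx"]; th=np.hypot(*d)
        dc=np.r_[np.sin(th)*d/max(th,1e-9),np.cos(th)]
        M=Ro.from_quat(st["eef_rot"]).as_matrix(); H=np.array(c["hand_eye"])
        return M@H[:3,3]+np.array(st["ee_pos"]), M@H[:3,:3]@dc
    R=np.array(c["R"]);return -R.T@np.array(c["t"]), R.T@np.array([(u-c["cx"])/c["fx"],(v-c["cy"])/c["fy"],1])
def atz(n,u,v,z,st=None):
    o,d=ray(n,u,v,st); return o+d*(z-o[2])/d[2]
def yaw(st=None):  # direction of tool y (jaws), deg
    M=Ro.from_quat((st or r.read_state())["eef_rot"]).as_matrix(); return np.degrees(np.arctan2(M[1,1],M[0,1]))
def tri(*rs):
    A=0;b=0
    for o,d in rs:
        d=d/np.linalg.norm(d);P=np.eye(3)-np.outer(d,d);A=A+P;b=b+P@o
    return np.linalg.solve(A,b)
E
python3 - <<'E'
from h import *
C=lambda x,y:(90+x/4,120+y/4)
P=lambda x,y,z:np.round(atz("top",*C(x,y),z),4)
a,b=P(617,125,.1),P(742,172,.1); print("strap",a,b,(a+b)/2,np.degrees(np.arctan2(*(b-a)[1::-1])))
print("red top",P(668,138,.13), "tri",tri(ray("top",257.5,154.9),ray("side",213,186.5)))
a,b=P(26,442,.13),P(335,395,.13); print("rail",a,b,(a+b)/2,np.linalg.norm(a-b),np.degrees(np.arctan2(*(b-a)[1::-1])))
print("rail side ends",atz("side",107,328,.13),atz("side",190,270,.13))
print("yellow",P(680,173,.006),"jaw dir",yaw())
print("cap2",atz("top",332,220,.09),"tape",atz("top",174,141,.02))
E
```

```text
strap [0.6783 0.0181 0.1   ] [ 0.6522 -0.0521  0.1   ] [ 0.66525 -0.017    0.1    ] -110.3948760820484
red top [ 0.6662 -0.012   0.13  ] tri [ 0.66651614 -0.01304935  0.1197956 ]
rail [0.4994 0.3337 0.13  ] [0.5258 0.1669 0.13  ] [0.5126 0.2503 0.13  ] 0.16887628607948482 -81.00620760124443
rail side ends [0.50443326 0.32030652 0.13      ] [0.50991654 0.17600561 0.13      ]
yellow [ 0.6649 -0.0134  0.006 ] jaw dir -74.54150944715187
cap2 [ 0.52545368 -0.18014627  0.09      ] tape [0.71631821 0.19652616 0.02      ]
```

```bash
python3 -m inch '{"translation":[[0.8,1,0.1],[0.8,1,0.1],[0.8,1,0.1]],"rot":[[0,0,0.3],[0,0,0.3],[0,0,0.3]],"jaw":[60,60,60]}' 30
python3 -m inch '{"translation":[[0.8,1,0],[0.8,1,0],[0.8,1,0]],"rot":[[0,0,0.3],[0,0,0.3],[0,0,0.3]],"jaw":[60,60,60]}'
python3 -m inch '{"translation":[[0.8,1,0],[0.8,1,0],[0.8,1,0]],"rot":[[0,0,0.3],[0,0,0.3],[0,0,0.3]],"jaw":[60,60,60]}'
python3 -m inch '{"translation":[[0.8,1,0],[0.8,1,0],[0.8,1,0]],"rot":[[0,0,0],[0,0,0],[0,0,0]],"jaw":[60,60,60]}'
python3 -m inch '{"translation":[[0.8,0.9,0],[0.8,0.9,0],[0.8,0.9,0],[0.8,0.9,0]],"rot":[[0,0,0],[0,0,0],[0,0,0],[0,0,0]],"jaw":[60,60,60,60]}'
python3 -c "from h import *;s=r.read_state();print(yaw(s),np.round(s['joint_positions'],2))"
```

```text
time: 0.4
ee_pos: [0.2493, -0.499, 0.2429]
eef_rot: [0.956, 0.292, 0.0, -0.001]
ft_force: [0.8, -0.5, 0.9]
width: 0.0703
time: 0.7
ee_pos: [0.3315, -0.3957, 0.2428]
eef_rot: [0.897, 0.442, 0.0, -0.001]
ft_force: [0.7, -0.5, 0.9]
width: 0.0608
time: 1.0
ee_pos: [0.4134, -0.2922, 0.2427]
eef_rot: [0.814, 0.581, 0.0, -0.001]
ft_force: [-0.1, -0.8, 0.1]
width: 0.0602
time: 1.3
ee_pos: [0.4951, -0.1885, 0.2427]
eef_rot: [0.813, 0.582, 0.001, -0.002]
ft_force: [-0.1, 0.2, 0.3]
width: 0.0602
time: 1.7
ee_pos: [0.5764, -0.094, 0.242]
eef_rot: [0.811, 0.584, 0.001, -0.003]
ft_force: [-0.4, -0.2, -0.4]
width: 0.0603
-18.48336797347941 [ 0.59  0.3  -0.61  1.53  0.17  1.37 -0.36]
```

```bash
python3 -m inch '{"translation":[[0.9,0.8,0],[0.9,0.8,0],[0.9,0.8,0],[0.9,0.8,0]],"rot":[[0,0,-0.03],[0,0,-0.03],[0,0,-0.03],[0,0,-0.03]],"jaw":[60,60,60,60]}'
python3 - <<'E'
from h import *
import cv2
s=r.read_state(); im=eyes.camera("wrist"); cv2.imwrite("pics/w1.png",im)
import json; json.dump({k:np.array(s[k]).tolist() for k in("ee_pos","eef_rot")},open("w1.json","w"))
H,S,V=cv2.split(cv2.cvtColor(im,cv2.COLOR_BGR2HSV))
m=((H<4)|(H>175))&(S>170)&(V>60)
n,l,st,c=cv2.connectedComponentsWithStats(m.astype(np.uint8)); i=1+np.argmax(st[1:,4]); print(c[i],st[i],yaw(s))
E
```

```text
time: 2.1
ee_pos: [0.6672, -0.0109, 0.2407]
eef_rot: [0.819, 0.573, 0.002, -0.004]
ft_force: [-1.4, 0.4, -0.2]
width: 0.0598
[280.39613527 206.14492754] [276 192  11  29 207] -20.05854135002715
```

View pics/w1.png

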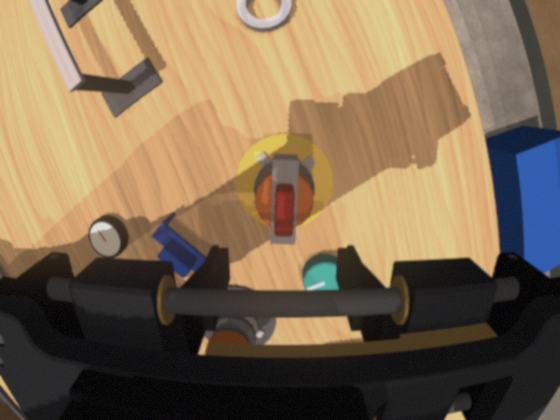

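The wrist view shows the clip under the tool: strap ends at (286,158) and (284,243), red block around (284,210), jaws straddling it.

Run:
```python
from h import *
import cv2,json
s=json.load(open("w1.json")); im=cv2.imread("pics/w1.png")
B,G,R=[im[...,i].astype(int) for i in range(3)]
m=((R>90)&(G<0.42*R)&(B<0.5*R)).astype(np.uint8); m[:150]=0;m[250:]=0
H,S,V=cv2.split(cv2.cvtColor(im,cv2.COLOR_BGR2HSV)); m&=((H<6)|(H>172)).astype(np.uint8)
n,l,st,c=cv2.connectedComponentsWithStats(m); i=1+np.argmax(st[1:,4]); print(c[i],st[i])
a,b=atz("wrist",286,158,.1,s),atz("wrist",284,243,.1,s); print(a,b,(a+b)/2,np.linalg.norm(a-b),np.degrees(np.arctan2(*(b-a)[1::-1])))
print("red visible front bottom/top", atz("wrist",284,183,.136,s),atz("wrist",284,236,.136,s))
for u,v in[(237,180),(333,180),(285,133)]:print("yel",atz("wrist",u,v,.006,s))
a=atz("wrist",47,15,.13,s);b=atz("wrist",79,86,.13,s);print("rail visible end",b,np.degrees(np.arctan2(*(a-b)[1::-1])))
```

```text
[283.47006652 205.7383592 ] [276 191  17  32 451]
[0.68339711 0.02782251 0.1       ] [ 0.65351561 -0.04895153  0.1       ] [ 0.66845636 -0.01056451  0.1       ] 0.08238420380200744 -111.26666438557017
red visible front bottom/top [0.67645035 0.01392059 0.136     ] [ 0.66086709 -0.0288735   0.136     ]
yel [0.61445093 0.01124932 0.006     ]
yel [ 0.72426116 -0.02870312  0.006     ]
yel [0.68866995 0.04437411 0.006     ]
rail visible end [0.5335747  0.16496166 0.13      ] 98.86106204820483
```

```bash
python3 -m inch '{"translation":[[0,0.01,-0.4],[0.0,0.01,-0.8],[0,0.01,-0.8]],"rot":[[0,0,-0.015],[0,0,-0.015],[0,0,-0.015]],"jaw":[50,50,50]}'
python3 -m inch '{"translation":[[0,0,-0.3],[0,0,-0.46],[0,0,-0.46]],"rot":[[0,0,0],[0,0,0],[0,0,0]],"jaw":[50,50,50]}'
python3 -c "from h import *;s=r.read_state();print(yaw(s),np.round(Ro.from_quat(s['eef_rot']).as_matrix()[:,2],4))"
```

```text
time: 2.45
ee_pos: [0.6628, -0.015, 0.1555]
eef_rot: [0.825, 0.565, -0.003, -0.006]
ft_force: [-0.4, -0.2, 0.2]
width: 0.0512
time: 2.75
ee_pos: [0.6617, -0.0163, 0.1084]
eef_rot: [0.825, 0.564, -0.004, -0.006]
ft_force: [0.2, -0.2, -1.3]
width: 0.05
-21.27477343935142 [-0.0143  0.005  -0.9999]
```

```bash
python3 -m inch '{"translation":[[0.06,0.06,0.06],[0.06,0.06,0.06],[0.06,0.06,0.06]],"rot":[[-0.005,-0.014,0],[-0.005,-0.014,0],[-0.005,-0.014,0]],"jaw":[50,50,50]}'
python3 -c "from h import *;s=r.read_state();print(yaw(s),np.round(Ro.from_quat(s['eef_rot']).as_matrix()[:,2],4),np.round(s['joint_positions'],2))"
```

```text
time: 3.05
ee_pos: [0.6687, -0.0096, 0.1164]
eef_rot: [0.825, 0.565, 0.001, 0.001]
ft_force: [0.3, 1.0, -0.1]
width: 0.0499
-21.22735231769046 [ 3.1e-03 -1.0e-04 -1.0e+00] [ 0.36  0.58 -0.58  1.45  0.33  1.21 -0.63]
```

```bash
python3 -m inch '{"translation":[[0,0,-0.02],[0,0,-0.02],[0,0,-0.02],[0,0,-0.02],[0,0,-0.02],[0,0,-0.02],[0,0,-0.02]],"rot":[[0,0,0],[0,0,0],[0,0,0],[0,0,0],[0,0,0],[0,0,0],[0,0,0]],"jaw":[0,0,0,0,0,0,0]}' 40
python3 -m inch '{"translation":[[0,0,0.1],[0,0,0.2],[0,0,0.4],[0,0,0.6],[0,0,0.9],[0,0,0.9]],"rot":[[0,0,0],[0,0,0],[0,0,0],[0,0,0],[0,0,0],[0,0,0]],"jaw":[0,0,0,0,0,0]}'
python3 -c "from h import *;s=r.read_state();print(yaw(s),np.round(Ro.from_quat(s['eef_rot']).as_matrix()[:,2],4),np.round(s['joint_positions'],2))"
```

```text
time: 3.75
ee_pos: [0.6686, -0.0096, 0.1143]
eef_rot: [0.825, 0.565, 0.001, 0.001]
ft_force: [0.1, -0.1, -0.0]
width: 0.016
time: 4.35
ee_pos: [0.6706, -0.0091, 0.21]
eef_rot: [0.825, 0.565, 0.004, 0.003]
ft_force: [-0.0, -0.3, -0.9]
width: 0.016
-21.227193329200436 [ 1.030e-02  1.000e-04 -9.999e-01] [ 0.37  0.51 -0.61  1.34  0.29  1.37 -0.6 ]
```

```bash
python3 -m inch '{"translation":[[-0.26,0.44,0.4],[-0.53,0.87,0.4],[-0.53,0.87,0.4],[-0.53,0.87,0.4]],"rot":[[0,0,-0.12],[0,0,-0.24],[0,0,-0.34],[0,0,-0.34]],"jaw":[0,0,0,0]}'
python3 -m inch '{"translation":[[-0.26,0.44,0],[-0.53,0.87,0],[-0.53,0.87,0],[-0.53,0.87,0]],"rot":[[0,0,-0.12],[0,0,-0.24],[0,0,-0.34],[0,0,-0.34]],"jaw":[0,0,0,0]}'
python3 -m inch '{"translation":[[-0.24,0.4,0],[-0.48,0.8,0],[-0.48,0.8,0],[-0.48,0.8,0]],"rot":[[0,0,-0.12],[0,0,-0.24],[0,0,-0.32],[0,0,-0.32]],"jaw":[0,0,0,0]}'
python3 - <<'E'
from h import *
import cv2,json
s=r.read_state();M=Ro.from_quat(s['eef_rot']).as_matrix();print(yaw(s),np.round(M[:,2],4),np.round(s['joint_positions'],2))
json.dump({k:np.array(s[k]).tolist() for k in("ee_pos","eef_rot")},open("w2.json","w"))
w=eyes.camera("wrist");si=eyes.camera("side");cv2.imwrite("pics/w2.png",w);cv2.imwrite("pics/side2.png",si)
E
```

```text
time: 4.75
ee_pos: [0.6165, 0.0818, 0.2517]
eef_rot: [0.912, 0.411, 0.005, 0.004]
ft_force: [0.4, 0.2, -1.1]
width: 0.0152
time: 5.15
ee_pos: [0.5631, 0.1696, 0.2519]
eef_rot: [0.97, 0.244, 0.004, 0.005]
ft_force: [-0.3, -1.0, -2.1]
width: 0.0157
time: 5.55
ee_pos: [0.5159, 0.2486, 0.2517]
eef_rot: [0.997, 0.08, 0.003, 0.006]
ft_force: [1.3, -1.3, -2.4]
width: 0.0159
-80.84532001064589 [ 0.0077 -0.0108 -0.9999] [-0.02  0.26 -0.61  1.55  0.17  1.38 -2.06]
```

View pics/w2.png

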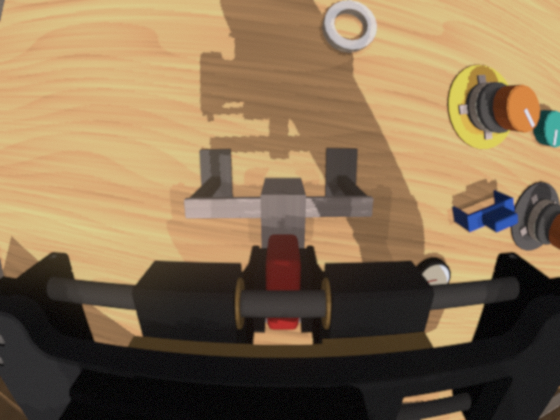

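Wrist view: rail bar ends at (186,207) and (372,205), clip held above it with its strap crosswise; the strap's far end is at (283,180). The orange cap on the yellow base is at (520,107).

Run:
```python
from h import *
import json
s=json.load(open("w2.json"))
a,b=atz("wrist",186,207.5,.13,s),atz("wrist",372,205.5,.13,s)
print(a,b,(a+b)/2,np.linalg.norm(a-b),np.degrees(np.arctan2(*(b-a)[1::-1])))
z=s["ee_pos"][2]+.008-.02
e1,e2=atz("wrist",263,179,z,s),atz("wrist",303,179,z,s);print("strap far end",e1,e2,(e1+e2)/2,np.linalg.norm(e1-e2),np.degrees(np.arctan2(*(e2-e1)[1::-1])))
print("cap1",atz("wrist",520,107,.094,s))
```

```text
[0.50256666 0.33371397 0.13      ] [0.53033907 0.16909873 0.13      ] [0.51645287 0.25140635 0.13      ] 0.1669415647557367 -80.42374548898853
strap far end [0.56115717 0.26678492 0.23965627] [0.56435498 0.24660133 0.23965627] [0.56275607 0.25669312 0.23965627] 0.020435353132654023 -80.99710541996171
cap1 [ 0.6666716  -0.00326065  0.094     ]
```

View pics/side2.png

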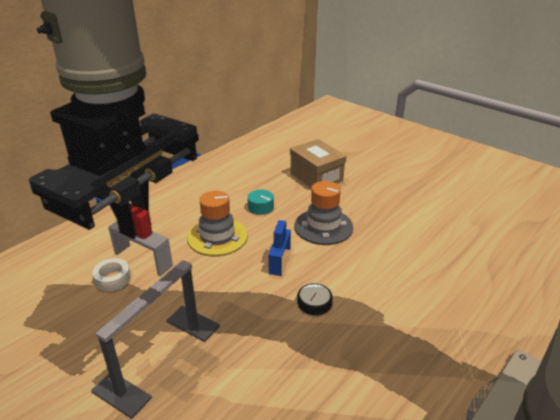

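```bash
python3 -m inch '{"translation":[[0,0,-0.2],[0,0,-0.4],[0,0,-0.6],[0,0,-0.8],[0,0,-0.85],[0,0,-0.85]],"rot":[[0.01,0.007,0.005],[0.01,0.007,0.005],[0.01,0.007,0.005],[0.01,0.007,0.005],[0.01,0.007,0.005],[0.01,0.007,0.005]],"jaw":[0,0,0,0,0,0]}'
python3 -c "from h import *;s=r.read_state();print(yaw(s),np.round(Ro.from_quat(s['eef_rot']).as_matrix()[:,2],4),np.round(s['joint_positions'],2))"
```

```text
time: 6.25
ee_pos: [0.5172, 0.2456, 0.1658]
eef_rot: [0.997, 0.082, -0.001, 0.001]
ft_force: [-0.3, 0.3, -1.5]
width: 0.0156
-80.58113660897024 [-0.0012 -0.0014 -1.    ] [-0.02  0.33 -0.6   1.66  0.2   1.21 -2.08]
```

```bash
python3 -m inch '{"translation":[[0,0.02,-0.05],[0,0.03,-0.1],[0,0.03,-0.14],[0,0.03,-0.15],[0,0.03,-0.15]],"rot":[[0,0,0],[0,0,0],[0,0,0],[0,0,0],[0,0,0]],"jaw":[0,0,0,0,0]}'
python3 -c "from h import *;s=r.read_state();print(np.round(Ro.from_quat(s['eef_rot']).as_matrix()[:,2],4))"
```

```text
time: 6.75
ee_pos: [0.5171, 0.2486, 0.1508]
eef_rot: [0.997, 0.082, -0.001, 0.001]
ft_force: [0.2, 0.3, -1.9]
width: 0.0156
[-0.0013 -0.0015 -1.    ]
```

Not yet in contact (the weight is still carried); go down 1 mm at a time.

```bash
python3 -m inch '{"translation":[[0,0,-0.01],[0,0,-0.01]],"rot":[[0,0,0],[0,0,0]],"jaw":[0,0]}'
python3 -m inch '{"translation":[[0,0,-0.01],[0,0,-0.01]],"rot":[[0,0,0],[0,0,0]],"jaw":[0,0]}'
python3 -m inch '{"translation":[[0,0,-0.01],[0,0,-0.01]],"rot":[[0,0,0],[0,0,0]],"jaw":[0,0]}'
```

```text
time: 6.95
ee_pos: [0.5173, 0.2488, 0.1503]
eef_rot: [0.997, 0.082, -0.0, 0.001]
ft_force: [-1.0, -0.5, 2.4]
width: 0.0158
time: 7.15
ee_pos: [0.5174, 0.2488, 0.1503]
eef_rot: [0.997, 0.082, -0.0, 0.001]
ft_force: [-3.5, -2.7, 7.2]
width: 0.0162
time: 7.35
ee_pos: [0.5173, 0.2488, 0.1503]
eef_rot: [0.997, 0.082, 0.0, 0.001]
ft_force: [-4.3, -2.2, 8.9]
width: 0.0155
```

```bash
python3 -m inch '{"translation":[[0,0,0.005],[0,0,0.005],[0,0,0.005],[0,0,0.005],[0,0,0.005],[0,0,0.005]],"rot":[[0,0,0],[0,0,0],[0,0,0],[0,0,0],[0,0,0],[0,0,0]],"jaw":[20,25,35,45,50,50]}'
python3 -m inch '{"translation":[[0,0,0.3],[0,0,0.6],[0,0,0.9],[0,0,0.9]],"rot":[[0,0,0],[0,0,0],[0,0,0],[0,0,0]],"jaw":[50,50,50,50]}'
python3 - <<'E'
from h import *
import cv2,json
s=r.read_state()
json.dump({k:np.array(s[k]).tolist() for k in("ee_pos","eef_rot")},open("w3.json","w"))
w=eyes.camera("wrist");si=eyes.camera("side");
x=cv2.resize(si[150:420,60:260],(400,540));y=w[60:420,110:510];y=cv2.resize(y,(400,360));c=np.zeros((540,800,3),np.uint8);c[:,:400]=x;c[:360,400:]=y
cv2.imwrite("pics/c3.png",c)
E
```

```text
time: 7.95
ee_pos: [0.5173, 0.2488, 0.1507]
eef_rot: [0.997, 0.082, 0.0, 0.001]
ft_force: [0.4, -0.7, -0.3]
width: 0.0467
time: 8.35
ee_pos: [0.5188, 0.2499, 0.245]
eef_rot: [0.997, 0.082, 0.003, -0.0]
ft_force: [-0.6, 0.7, 0.7]
width: 0.0499
```

View pics/c3.png

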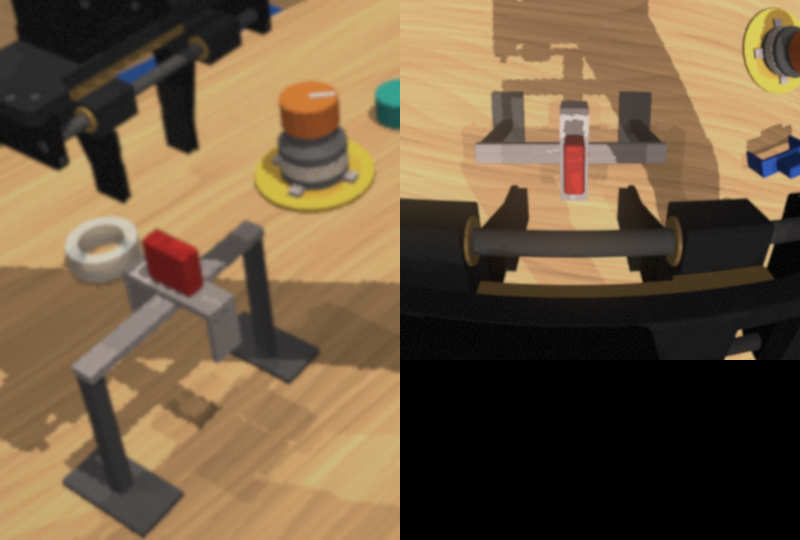

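The clip hangs flat astride the rail, roughly in its middle, legs on either side and free of the fingers (side crop (180,290)). The base canister's cap is bare, with its white mark. Next, the cap.

```bash
python3 -m inch '{"translation":[[0.25,-0.43,0],[0.5,-0.86,0],[0.5,-0.86,0],[0.5,-0.86,0]],"rot":[[0,0,0.14],[0,0,0.28],[0,0,0.42],[0,0,0.54]],"jaw":[80,80,80,80]}'
python3 -m inch '{"translation":[[0.25,-0.43,0],[0.5,-0.86,0],[0.5,-0.86,0],[0.5,-0.86,0]],"rot":[[0,0,0.14],[0,0,0.28],[0,0,0.42],[0,0,0.54]],"jaw":[80,80,80,80]}'
python3 -m inch '{"translation":[[0.25,-0.43,0],[0.5,-0.86,0],[0.5,-0.86,0],[0.5,-0.86,0],[0.5,-0.86,0]],"rot":[[0,0,0.14],[0,0,0.28],[0,0,0.42],[0,0,0.54],[0,0,0.54]],"jaw":[80,80,80,80,80]}'
python3 - <<'E'
from h import *
import cv2,json
s=r.read_state();print(yaw(s),np.round(Ro.from_quat(s['eef_rot']).as_matrix()[:,2],4),np.round(s['joint_positions'],2))
json.dump({k:np.array(s[k]).tolist() for k in("ee_pos","eef_rot")},open("w4.json","w"))
w=eyes.camera("wrist");cv2.imwrite("pics/w4raw.png",w)
cv2.imwrite("pics/w4.png",cv2.resize(w[110:260,180:380],(800,600),interpolation=cv2.INTER_CUBIC))
E
```

```text
time: 8.85
ee_pos: [0.5679, 0.1601, 0.239]
eef_rot: [0.934, 0.358, -0.001, 0.001]
ft_force: [-0.2, 1.2, 0.9]
width: 0.0743
time: 9.25
ee_pos: [0.6181, 0.0715, 0.2368]
eef_rot: [0.796, 0.605, -0.002, 0.0]
ft_force: [0.1, -0.3, 0.6]
width: 0.0797
time: 9.75
ee_pos: [0.6676, -0.0148, 0.2349]
eef_rot: [0.595, 0.804, -0.002, -0.001]
ft_force: [-0.6, 0.3, -0.5]
width: 0.0798
16.985729611112475 [-0.0036 -0.0026 -1.    ] [ 0.43  0.52 -0.71  1.3   0.33  1.44  0.04]
```

View pics/w4.png

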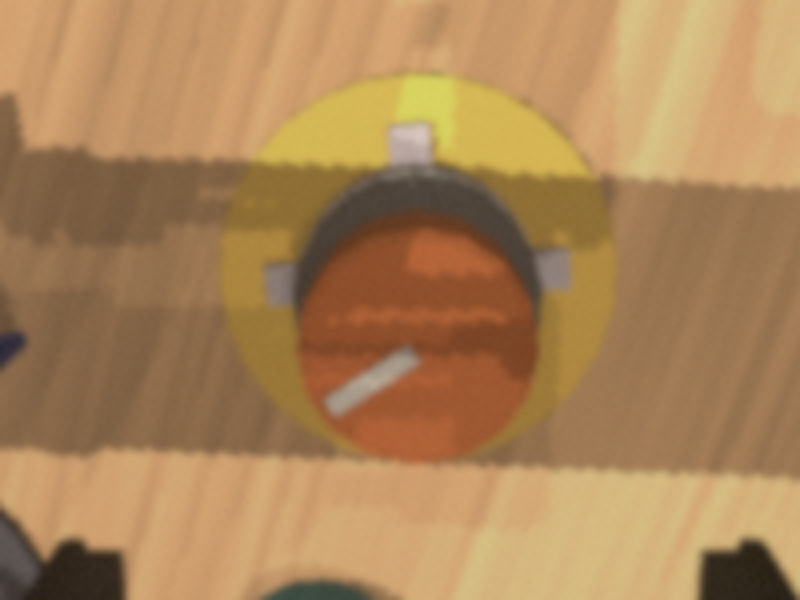

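The cap's top face is centred near crop (419,349) and the white mark runs from there to (332,408).

Run:
```python
from h import *
import json
s=json.load(open("w4.json"));f=lambda x,y,z:atz("wrist",180+x/4,110+y/4,z,s)
c=f(419,349,.094);print(c, [np.linalg.norm(f(*p,.094)-c) for p in((298,349),(540,349),(419,460),(419,235))])
a,b=f(418,351,.094),f(333,407,.094);print("mark",np.degrees(np.arctan2(*(b-a)[1::-1])),np.linalg.norm(b-a))
y=[f(220,270,.006),f(616,270,.006)];print((y[0]+y[1])/2,np.linalg.norm(y[0]-y[1]),f(419,72,.006))
q=f(419,72,.006); M=Ro.from_quat(s["eef_rot"]).as_matrix();print("from top edge",q-0.06*M[:,0], q+.06*M[:,0])
```

```text
[ 0.66781558 -0.01038852  0.094     ] [np.float64(0.028112774924715967), np.float64(0.028124445642904606), np.float64(0.027329157349392987), np.float64(0.026795502290464564)]
mark -128.6822664406888 0.02418110310384708
[ 0.6674338  -0.00944664  0.006     ] 0.11852225254876293 [0.65058439 0.04652285 0.006     ]
from top edge [ 0.66811272 -0.01085965  0.00608376] [0.63305606 0.10390534 0.00591624]
```

```bash
python3 -m inch '{"translation":[[0,0.02,-0.4],[0,0.045,-0.8],[0,0.045,-0.8],[0,0.045,-0.8]],"rot":[[0,0,0],[0,0,0],[0,0,0],[0,0,0]],"jaw":[84,84,84,84]}'
python3 -c "from h import *;s=r.read_state();print(yaw(s),np.round(Ro.from_quat(s['eef_rot']).as_matrix()[:,2],4),np.round(s['joint_positions'],2))"
```

```text
time: 10.2
ee_pos: [0.6673, -0.0096, 0.1557]
eef_rot: [0.597, 0.802, -0.002, -0.001]
ft_force: [0.6, -0.5, 1.1]
width: 0.0839
16.666748939426355 [-0.0041 -0.0026 -1.    ] [ 0.42  0.57 -0.69  1.4   0.37  1.3   0.01]
```

```bash
python3 -m inch '{"translation":[[0.01,0,-0.3],[0.01,0,-0.6],[0.01,0,-0.75],[0.01,0,-0.78],[0.01,0,-0.78]],"rot":[[0.003,-0.004,0.015],[0.003,-0.004,0.015],[0.003,-0.004,0.015],[0.003,-0.004,0.015],[0.003,-0.004,0.015]],"jaw":[84,84,84,84,84]}'
python3 -c "from h import *;s=r.read_state();print(yaw(s),np.round(Ro.from_quat(s['eef_rot']).as_matrix()[:,2],4),np.round(s['joint_positions'],2))"
```

```text
time: 10.7
ee_pos: [0.6692, -0.0095, 0.0793]
eef_rot: [0.591, 0.807, 0.001, 0.001]
ft_force: [0.2, 0.8, 0.9]
width: 0.084
17.538694817601687 [ 1.7e-03  6.0e-04 -1.0e+00] [ 0.42  0.64 -0.67  1.47  0.41  1.17 -0.01]
```

```bash
python3 -m inch '{"translation":[[-0.015,-0.005,-0.03],[-0.015,-0.005,-0.03],[-0.015,-0.005,-0.03],[-0.015,-0.005,-0.03],[-0.015,-0.005,-0.03],[-0.015,-0.005,-0.03]],"rot":[[0,0,0],[0,0,0],[0,0,0],[0,0,0],[0,0,0],[0,0,0]],"jaw":[84,70,40,40,40,40]}' 25
python3 -m inch '{"translation":[[0,0,0],[0,0,0],[0,0,0]],"rot":[[0,0,0.06],[0,0,0.12],[0,0,0.12]],"jaw":[40,40,40]}'
python3 -c "from h import *;s=r.read_state();print(yaw(s),np.round(s['torque'],2))"
python3 -m inch '{"translation":[[0,0,0],[0,0,0],[0,0,0],[0,0,0]],"rot":[[0,0,0.06],[0,0,0.12],[0,0,0.18],[0,0,0.18]],"jaw":[40,40,40,40]}'
python3 -c "from h import *;s=r.read_state();print(yaw(s),np.round(s['torque'],2),np.round(s['joint_positions'],2))"
```

```text
time: 11.3
ee_pos: [0.6677, -0.01, 0.0764]
eef_rot: [0.591, 0.807, 0.001, 0.001]
ft_force: [0.4, -0.3, 1.5]
width: 0.0559
time: 11.6
ee_pos: [0.6677, -0.01, 0.0764]
eef_rot: [0.539, 0.842, 0.001, 0.0]
ft_force: [0.9, -0.3, 0.9]
width: 0.0562
24.79212311632846 [-0.04 -0.09  0.01]
time: 12.0
ee_pos: [0.6678, -0.0099, 0.0765]
eef_rot: [0.457, 0.889, 0.001, 0.0]
ft_force: [0.4, 0.6, 0.5]
width: 0.0559
35.551120893338165 [ 0.02 -0.12 -0.03] [ 0.46  0.66 -0.73  1.48  0.45  1.18  0.28]
```

```bash
python3 -m inch '{"translation":[[0,0,0],[0,0,0],[0,0,0],[0,0,0],[0,0,0],[0,0,0],[0,0,0],[0,0,0]],"rot":[[0,0,0.12],[0,0,0.24],[0,0,0.36],[0,0,0.48],[0,0,0.6],[0,0,0.72],[0,0,0.84],[0,0,0.84]],"jaw":[40,40,40,40,40,40,40,40]}'
python3 - <<'E'
from h import *
import cv2
s=r.read_state();M=Ro.from_quat(s['eef_rot']).as_matrix();print(yaw(s),np.round(s['torque'],2),np.round(M[:,2],4),np.round(s['joint_positions'],2))
cv2.imwrite("pics/w5.png",cv2.resize(eyes.camera("side")[130:280,160:380],None,fx=3,fy=3,interpolation=cv2.INTER_CUBIC))
E
```

```text
time: 12.8
ee_pos: [0.6677, -0.0103, 0.0764]
eef_rot: [0.036, 0.999, 0.001, -0.0]
ft_force: [-1.2, -1.9, 1.8]
width: 0.056
85.88706693932617 [-0.28  0.09  0.06] [-6.0e-04  1.9e-03 -1.0e+00] [ 0.55  0.72 -0.89  1.47  0.57  1.23  1.09]
```

View pics/w5.png

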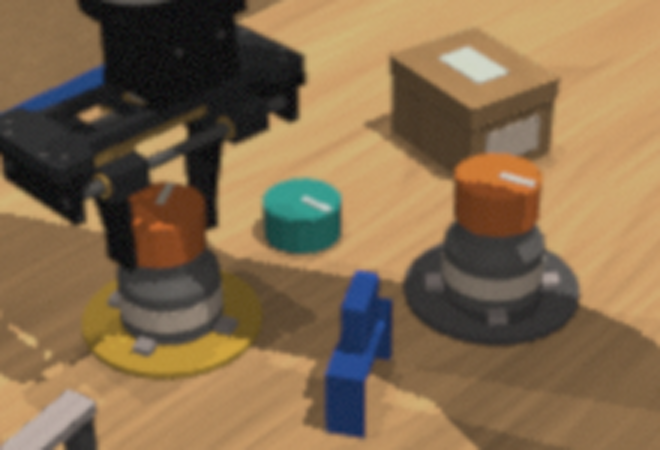

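The mark (crop (165,193)) has turned along with the gripper by about 68°, freely. So anticlockwise is the opening direction; carry on.

```bash
python3 -m inch '{"translation":[[0,0,0],[0,0,0],[0,0,0],[0,0,0],[0,0,0],[0,0,0],[0,0,0],[0,0,0],[0,0,0]],"rot":[[0,0,0.12],[0,0,0.24],[0,0,0.36],[0,0,0.48],[0,0,0.6],[0,0,0.72],[0,0,0.84],[0,0,0.96],[0,0,0.96]],"jaw":[40,40,40,40,40,40,40,40,40]}'
python3 -c "from h import *;s=r.read_state();print(yaw(s),np.round(s['torque'],2),np.round(Ro.from_quat(s['eef_rot']).as_matrix()[:,2],4),np.round(s['joint_positions'],2))"
python3 -m inch '{"translation":[[0,0,0.02],[0,0,0.04],[0,0,0.06],[0,0,0.06]],"rot":[[0,0,0],[0,0,0],[0,0,0],[0,0,0]],"jaw":[40,40,40,40]}'
```

```text
time: 13.75
ee_pos: [0.6676, -0.0112, 0.0764]
eef_rot: [-0.447, 0.895, 0.0, -0.001]
ft_force: [-2.4, -3.8, 3.6]
width: 0.0563
143.10560384463602 [-0.67  0.42  0.07] [-2.3e-03 -4.0e-04 -1.0e+00] [ 0.64  0.81 -1.06  1.46  0.72  1.29  2.01]
time: 14.15
ee_pos: [0.6676, -0.0113, 0.0826]
eef_rot: [-0.446, 0.895, 0.0, -0.001]
ft_force: [-1.4, -2.9, -0.6]
width: 0.0563
```

```bash
python3 -m inch '{"translation":[[0,0.01,0.08],[0,0.01,0.18],[0,0.01,0.28],[0,0.01,0.38],[0,0.01,0.48],[0,0.01,0.54],[0,0.01,0.54],[0,0.01,0.54]],"rot":[[0,0,0],[0,0,0],[0,0,0],[0,0,0],[0,0,0],[0,0,0],[0,0,0],[0,0,0]],"jaw":[40,40,40,40,40,40,40,40]}'
python3 - <<'E'
from h import *
import cv2
s=r.read_state();print(np.round(s['torque'],2),np.round(s['joint_vel'],3))
cv2.imwrite("pics/w6.png",cv2.resize(eyes.camera("side")[110:410,60:380],None,fx=2,fy=2))
E
```

```text
time: 14.95
ee_pos: [0.6675, -0.0103, 0.1364]
eef_rot: [-0.446, 0.895, 0.0, -0.001]
ft_force: [0.7, -0.0, 0.0]
width: 0.0564
[ 0.13 -0.05  0.01] [ 0.     0.007  0.005  0.006  0.002 -0.    -0.001]
```

View pics/w6.png

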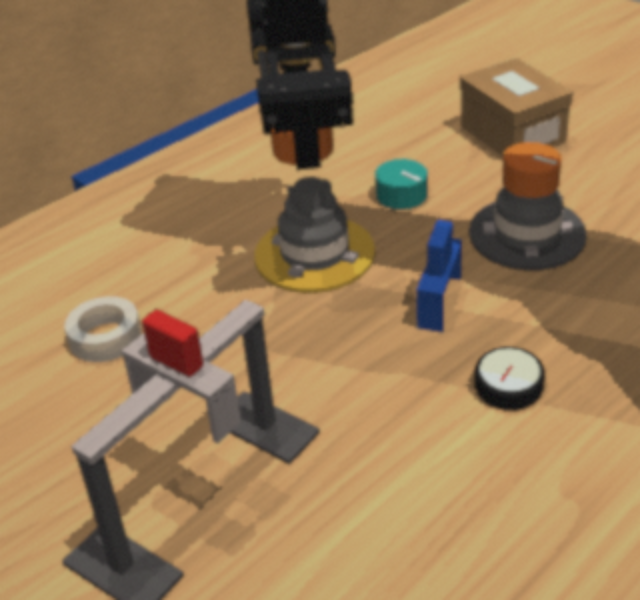

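The cap is in the gripper at (302,140), above the bare collar at (313,200). The clip still hangs on the rail and everything else is in place. Handing in.

```bash
python3 -c "from bench import r;print(r.close_job())"
```

```text
the job is handed in; nothing more can be done
None
```

I hung the steel clip astride the rail and let go of it. Then I unscrewed the orange cap on the yellow base and handed the job in at about 15 s, still holding the cap.

- **Thread:** the cap opens anticlockwise seen from above. It turned freely by about 126° and then came off. I never tried clockwise, because the first direction ran past 15° without resistance.
- **Cap:** it is held about 6 cm above its canister, where the tool rose from 0.076 to 0.136 m. The finger opening is still 56 mm and the force is near zero.
- **Final picture:** the last side view shows the collar bare and the clip flat on the rail with a leg on each side. The other canister's cap and the things lying about are where they were.
- **Forces:** the most I saw in the readings was about 10 N, while setting the clip on the rail. No check failed. During the turn there was about 1 mm of sideways drift, which I corrected while lifting.

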